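# Pack three U-channels interlocked on the packing board

### The job

Pack the loose channels on the packing board with the one already there: lay the open-up channel on the board beside the first one, still open side up, parallel to it with the ends in line and on its side away from the fence, near enough for the third to span both. Then set the open-down channel over the two so that they interlock: one of its flanges standing fully down on the trough floor of each, ends in line again. Set both down rather than drop them, and leave the other things on the bench where they are.

Things in the scene. Friction and masses are not known exactly. Their poses are not given: they have to be found in the camera images.
- packing_board: Plywood packing board fixed to the bench, 170 mm along own x, 205 along own y, 12 thick, z up. Two wooden strips, 10 mm wide and 12 mm higher than its top: a side fence along its whole +y edge and an end stop across its +x end (inner face at own x = 75 mm). Origin at the centre of the underside.
- board_top (a point): Centre of the board's upper face, 12 mm above the bench; axes as the board's.
- first_channel: Aluminium U-channel: 130 mm long (own x), 60 wide outside (own y), 28 high, walls 3 thick, 54 between the flanges, 0.1 to 0.2 kg. Lies loose on the packing board, open side up, its long side beside the fence, within 0.03 rad of square; its -y side faces the free part of the board. Origin at the centre of its underside (the web's outer face), z up; the trough floor is at own z = 3 mm, the flange tops at 28 mm.
- open_up_channel: Aluminium U-channel: 130 mm long (own x), 60 wide outside (own y), 28 high, walls 3 thick, 54 between the flanges, 0.1 to 0.2 kg. Lies on the bench open side up. Origin at the centre of its underside (the web's outer face), z up; the trough floor is at own z = 3 mm, the flange tops at 28 mm.
- open_down_channel: Aluminium U-channel: 130 mm long (own x), 60 wide outside (own y), 28 high, walls 3 thick, 54 between the flanges, 0.1 to 0.2 kg. Lies on the bench open side down, standing on its flanges' edges. Origin midway between those edges, level with them (its underside); z up, the web's flat outer face on top at own z = 28 mm, the web's inner face at 25 mm.
- edge_a (a point): Middle of the lower edge of the open-down channel's flange on its own +y side (28.5 mm from its middle plane); the edge is 3 mm thick.
- edge_b (a point): Middle of the lower edge of the open-down channel's flange on its own -y side (28.5 mm from its middle plane).
- mahog_block: Bystander: dark red-brown hardwood block, 62 x 115 x 30 mm; origin at the centre of its underside.
- tape_measure: Bystander: yellow and black tape measure, 35 x 81 x 62 mm tall; origin at the centre of its underside.
- chisel: Bystander: wood chisel with a pale wooden handle, 240 mm long; origin under its middle.
- masking_tape: Bystander: roll of pale masking tape lying flat, 101 mm across, 25 mm high; origin at the centre of its underside.
- offcut: Bystander: small pale wooden offcut, 22 x 75 x 16 mm; origin at the centre of its underside.
There are look-alikes about, which are no part of the job. Leave any yellow look-alike of the first_channel alone.

How it is judged:
By the outcome, as a careful person would: the job done as asked, in the order asked, and still so for the second after the job is handed in, with the robot touching nothing.
It also fails if it takes over 61 s, if anything falls off the work surface, if the arm or the gripper's body presses on something with over 40 N, if the wrist force passes 120 N, or if a joint passes its speed limit or range.

### The arm

A 6-joint arm with a two-finger parallel gripper is mounted at the origin on a cart in front of the work surface, level with it; the furniture and walls round the work are solid. World frame = base frame: x ahead of the robot, y to its left, z up, the work surface at z = 0. Lengths are in mm, angles in rad, forces in N, time in s.
With the tool pointing down it reaches from about 300 to 775 mm from the base axis. Payload 14.6 kg.
Tool frame: the origin (TCP) lies between the finger pads; the fingertips stand 25 mm ahead of it and the grasp point (between the pads) lies 6 mm ahead of it; z points along the fingers, y is the line along which they close (so a half turn about z gives the same grasp; the last joint's range is limited). The gripper opens to 94 mm and grips with 3 to 60 N. Pads are 16 mm wide; open, the fingers measure 119 mm over their backs; the gripper's body (75 mm by 177 mm) begins 78 mm behind the grasp point.
Start: joints at [-1.359, 0.3, 1.521, -0, 1.321, -0.067], TCP at [151.354, -528.754, 198.946] pointing down, gripper open.
Joint ranges: [-3.03, 3.03], [-0.79, 2.21], [0.23, 2.52], [-1.04, 4.18], [0, 3.07], [-2.55, 2.55]. Speed limits (rad/s): [2.22, 2.22, 2.57, 3.14, 3.14, 3.14].

### API

Orientations are given as [roll, pitch, yaw] about the fixed x, y, z axes, in that order (R = Rz(yaw) Ry(pitch) Rx(roll)).
In Python, from cell import manip gives the robot as it stands. The module is installed in compiled form; this text tells all that it offers.
- The arm moves only by the tool step_arm, never from a script. Its argument "series" is one flat list of numbers, 5 for each row, row after row: the shift along the world's x, y, z in mm, then the turn about the world's z in rad, then the closure, from 0 (fully open) to 1 (shut). In form: [dx, dy, dz, spin, jaw, dx, dy, dz, spin, jaw, ...]. A call has 1 to 20 rows; each row shifts and turns the commanded pose from where the row before left it; what a row does not reach is not made up. A row lasts 1/8 s, in which the tool goes at most 62.5 mm and 10.7 degrees, less where a joint would pass 70% of its speed; a pose out of reach is approached as far as the arm can. A call is refused whole if a number of a shift passes 62.5 or a number of a turn 0.188, either way. A call with a gripper value outside its range is refused whole. The fingers move at their own pace and stop on an object; "squeeze" is the grip in N (left out, the last holds). Time passes only in rows, so rows that do not move let the fingers close. It gives the time, the measured TCP pose, the force, the opening and the grip force at its end, in the units of the state.
- manip.read_state(): the state, without advancing time (a new reading comes with each control period).
- manip.camera(name): name is "scene" or "top"; returns (picture, depth): 384x512x3 uint8, blue, green, red; 384x512 float32, mm along the optical axis (not along the pixel's ray), 0 where there is no reading.
- manip.camera_info(name): a dict with "fovy" (degrees; the focal length in pixels is half the picture's height over the tangent of half this angle, whatever the lens; pixels are square), "cx", "cy" (the principal point, pixels), "eye" and "orientation" of the camera in the world. Camera axes: x right, y down, z forward; pixel columns grow to the right and rows downward; lengths in mm; the calibration is good to about 2 mm. A picture is of the moment at which its call begins. camera_info takes no time and is no camera call.
- manip.sign_off(): hands the job in; it is judged then, once.
The state is a dict: "clock": time; "joints": joint angles; "qd": joint speeds; "effort": joint torques, N m; "eef_pos": TCP position; "eef_rot": TCP orientation; "wrist_force": force on the tool from outside, world axes, zero at the start; "moment": the same for the moment, N m; "finger_gap": finger opening in mm; "finger_force": force on a finger pad.
Only numpy, scipy, OpenCV 4.12 (cv2) and the standard library are available. Lean on these libraries where they do the work, as an engineer would, in place of code of your own. Each camera call takes 0.05 s, during which the arm holds its last target. There are 200 camera calls.

## Working session

There is one attempt and no reset: what is moved stays moved. The work goes in short steps, Python scripts to look and compute and a tool call to move; the robot and the scene stay as the last step left them, time stands still between calls to the robot, and variables do not carry over. Pictures are saved under pics/ and viewed, at most 10 in all, crops included, and the job is handed in when it is done.

Besides the shell and the picture viewer there is one more tool, called after "Call:" by a JSON object that holds its "api" and its "payload", one argument or row to a line. step_arm: Moves the arm, as the interface text tells. Its arguments: {"type":"object","properties":{"series":{"type":"array"},"squeeze":{"type":"number"}},"required":["series"]}

```bash
mkdir -p pics; cat > h.py <<'E'
import numpy as np, cv2
from cell import manip
from scipy.spatial.transform import Rotation as R
def grab(n):
    im,d=manip.camera(n); i=manip.camera_info(n)
    f=192/np.tan(np.radians(i["fovy"])/2)
    v,u=np.mgrid[:384,:512]
    c=np.stack([(u-i["cx"])/f*d,(v-i["cy"])/f*d,d],-1)
    o=np.array(i["orientation"],float)
    M=o if o.shape==(3,3) else (R.from_euler('xyz',o).as_matrix() if o.size==3 else None)
    P=c@M.T+np.array(i["eye"]); P[d==0]=np.nan
    return im,d,P
E
python3 - <<'E'
from h import *
for n in("top","scene"):
    print(manip.camera_info(n))
    im,d,P=grab(n); np.savez(f"{n}0.npz",im=im,P=P)
    cv2.imwrite(f"pics/{n}0.png",cv2.resize(im,(800,600)))
    print(np.nanmin(P.reshape(-1,3),0),np.nanmax(P.reshape(-1,3),0))
print(manip.read_state())
E
```

```text
{'fovy': 55.23036741050771, 'cx': 256.1731331591193, 'cy': 187.66676193642627, 'eye': array([ 402.46907436,   26.20956188, 1249.70663836]), 'orientation': array([-3.05090378, -0.00906464, -1.59467498])}
[ -508.39236624 -1488.53018995  -948.02139734] [1013.78216435  929.79006311  695.73619127]
{'fovy': 50.8276231041827, 'cx': 262.29558476282506, 'cy': 192.78557530086482, 'eye': array([-199.49046079,  855.74201605,  963.9235143 ]), 'orientation': array([-2.26690942,  0.01234369, -2.43731853])}
[ -494.06620006 -3359.74989061  -938.77590036] [1015.6001187   900.82749697  700.91342333]
{'clock': 0.1, 'joints': array([-1.35859922e+00,  3.00390022e-01,  1.52149825e+00,  3.62844001e-05,
        1.32072331e+00, -6.65935687e-02]), 'qd': array([-1.30905041e-03, -2.91306686e-03, -1.21175919e-03,  8.71992358e-05,
       -8.65073416e-04,  8.49813859e-04]), 'effort': array([ 1.75660211e-03, -5.32641506e+01, -3.53285623e+01,  7.09802750e-02,
        2.34495598e-02, -7.25032783e-05]), 'eef_pos': array([ 151.31573361, -528.52663469,  198.46585423]), 'eef_rot': array([-3.14057833e+00, -1.02872353e-04,  2.78781627e-01]), 'wrist_force': array([-0.03456527, -0.6284854 , -0.23463006]), 'moment': array([ 0.03382876,  0.00297901, -0.00904571]), 'finger_force': 0.0, 'finger_gap': 94.14590736615877}
```

View pics/top0.png

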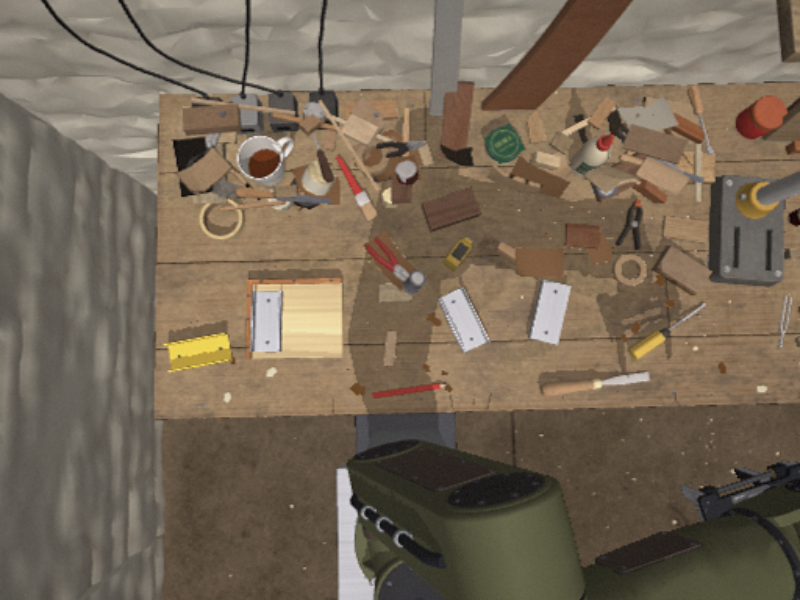

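View pics/scene0.png

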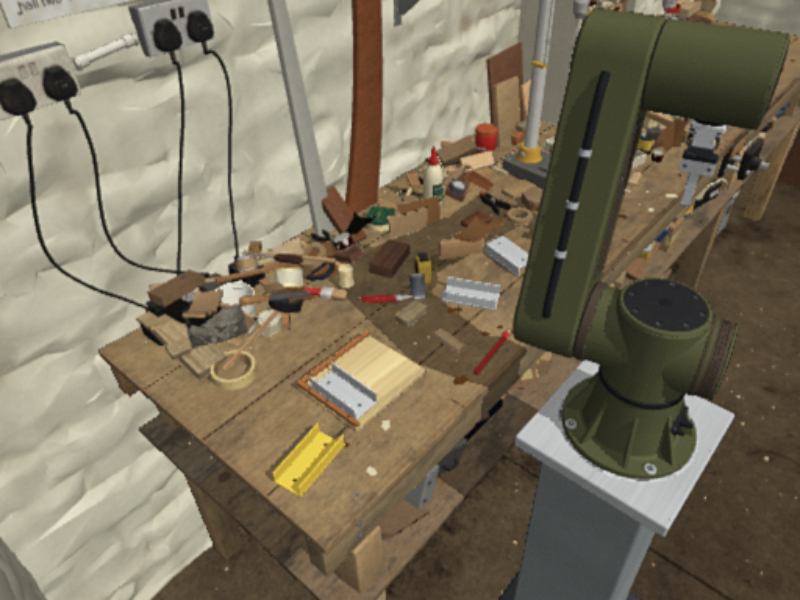

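The top view shows the board (800x600 px) around (295,320), with its fence to the left and end stop at the top. The first channel is at (267,322), an open-up candidate at (463,320) and an open-down candidate at (550,312). The yellow look-alike is at (198,350). Next I'll measure with depth.

```bash
cat >> h.py <<'E'
def rect(P,mask):
    q=P[mask][:,:2].astype(np.float32); (c,s,a)=cv2.minAreaRect(q)
    if s[0]<s[1]: s=(s[1],s[0]); a+=90
    return np.array(c),np.array(s),(np.radians(a)+np.pi/2)%np.pi-np.pi/2
E
python3 - <<'E'
from h import *
z=np.load("top0.npz"); im,P=z["im"],z["P"]
k=.64
hsv=cv2.cvtColor(im,cv2.COLOR_BGR2HSV)
for n,(u0,u1,v0,v1) in dict(first=(248,284,280,362),up=(432,495,280,358),down=(522,578,272,352)).items():
    m=np.zeros(im.shape[:2],bool); m[int(v0*k):int(v1*k),int(u0*k):int(u1*k)]=1
    al=m&(hsv[...,1]<50)&(hsv[...,2]>110)&(P[...,2]>-10)
    zz=P[...,2][al]; print(n,al.sum(),np.percentile(zz,[2,10,25,50,75,90,98]).round(1))
    print(rect(P,al))
    for lo in(8,14,22):
        mm=m&(P[...,2]>lo)&(P[...,2]<60)
        if mm.sum()>9: print(lo,mm.sum(),rect(P,mm))
m=np.zeros(im.shape[:2],bool); m[int(270*k):int(370*k),int(240*k):int(350*k)]=1
mm=m&(P[...,2]>7)&(P[...,2]<60); print("board",rect(P,mm))
mm=m&(P[...,2]>7)&(P[...,2]<18)&(hsv[...,1]>40); print("top",np.median(P[...,2][mm]),rect(P,mm))
print("bench z",np.median(P[...,2][int(330*k):int(345*k),int(500*k):int(520*k)]))
c=[cv2.resize(im[int(270*k):int(370*k),int(a*k):int(b*k)],None,fx=6,fy=6,interpolation=2) for a,b in((240,350),(430,590))]
cv2.imwrite("pics/c1.png",cv2.resize(np.hstack(c),(800,300)))
E
```

```text
first 690 [ 9.9 11.7 13.4 15.1 17.8 36.3 41.9]
(array([463.41830444, 301.57907104]), array([129.17471313,  66.98321533]), np.float64(-0.03984102306563919))
8 1149 (array([466.46551514, 304.82958984]), array([167.56111145,  75.95090485]), np.float64(-0.01467668076742612))
14 787 (array([466.95581055, 304.10900879]), array([167.3405304 ,  75.81495667]), np.float64(-0.0035196336966487607))
22 317 (array([466.91937256, 303.59140015]), array([166.68980408,  75.27041626]), np.float64(0.0007431808495448333))
up 726 [-2.6 -0.4  1.2  3.2  5.5 23.5 29.6]
(array([ 454.37585449, -122.04627991]), array([132.61108398,  65.50942993]), np.float64(0.4436231825358652))
8 130 (array([ 455.34750366, -120.78200531]), array([128.38392639,  60.47553253]), np.float64(0.42493122050341237))
14 105 (array([ 455.34750366, -120.78200531]), array([128.38392639,  60.47553253]), np.float64(0.42493122050341237))
22 81 (array([ 455.96792603, -120.61224365]), array([126.83320618,  60.30215454]), np.float64(0.4295995421572396))
down 729 [17.3 24.2 25.8 27.5 29.2 30.6 32.5]
(array([ 466.73391724, -308.13027954]), array([130.18901062,  61.94345093]), np.float64(-0.27432756335715425))
8 842 (array([ 477.87911987, -306.16888428]), array([161.61213684, 105.2147522 ]), np.float64(0.15429338361277845))
14 824 (array([ 473.95489502, -296.5501709 ]), array([151.52107239, 110.50450134]), np.float64(-0.022112759163146478))
22 795 (array([ 473.95489502, -296.5501709 ]), array([151.52107239, 110.50450134]), np.float64(-0.022112759163146478))
board (array([459.39584351, 234.76174927]), array([214.48664856, 186.1368103 ]), np.float64(-1.5653035466436354))
top 11.737312472029998 (array([456.5435791 , 233.24069214]), array([206.16256714, 182.86190796]), np.float64(-1.5323500469652123))
bench z 0.06662683036040562
```

View pics/c1.png

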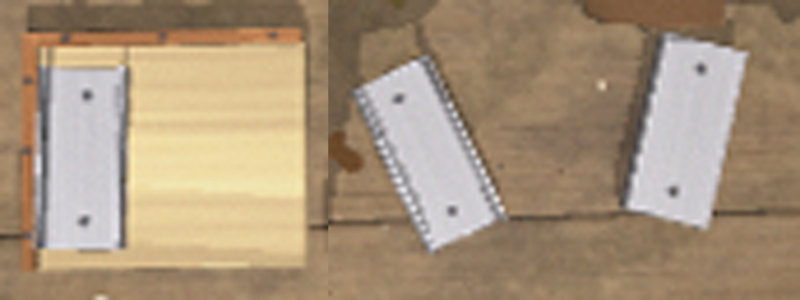

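```bash
python3 - <<'E'
from h import *
z=np.load("top0.npz"); im,P=z["im"],z["P"]; Z=P[...,2]
hsv=cv2.cvtColor(im,cv2.COLOR_BGR2HSV); gray=(hsv[...,1]<60)
near=lambda x,y,r:np.hypot(P[...,0]-x,P[...,1]-y)<r
def pr(n,m): c,s,a=rect(P,m); print(n,m.sum(),c.round(1),s.round(1),round(a,3))
m=near(460,300,85)&(Z>32)&(Z<50); pr("first flanges",m)
for lo,hi in((0,302),(302,999)):
    q=m&(P[...,1]>lo)&(P[...,1]<hi); pr(" fl",q); p=P[q]; print(np.polyfit(p[:,0]-463,p[:,1],1), p.min(0),p.max(0))
pr("first web",near(460,300,85)&gray&(Z>8)&(Z<24))
pr("up web",near(455,-121,75)&gray&(hsv[...,2]>110)&(Z<12))
pr("up fl",near(455,-121,75)&(Z>18)&(Z<50))
pr("down",near(467,-308,75)&gray&(hsv[...,2]>120)&(Z>20))
m=near(470,250,150)&(Z>16)&(Z<30)&(hsv[...,1]>90); 
s=m&(P[...,0]>530)&(P[...,1]<325); p=P[s]; print("stop",p.min(0),p.max(0),np.polyfit(p[:,1],p[:,0],1))
E
```

```text
first flanges 100 [461.7 298.2] [124.9  61.3] -0.025
 fl 49 [461.1 269.6] [124.8   3.8] -0.047
[-3.76342649e-02  2.69239114e+02] [398.68298083 267.03736886  32.21530143] [523.43254537 271.98154095  45.81095671]
 fl 51 [462.3 326.8] [124.6   4.7] -0.032
[-2.99837033e-02  3.26107841e+02] [400.00673662 322.43680858  32.32378674] [524.44734927 330.45017961  44.63255396]
first web 625 [461.6 301.4] [131.1  66.4] -0.031
up web 626 [ 454.2 -122. ] [133.1  65.8] 0.456
up fl 93 [ 455.3 -120.8] [128.4  60.5] 0.425
down 705 [ 467.  -308.2] [129.7  61.9] -0.273
stop [534.53082358 139.57587757  16.02940293] [552.35640705 324.84762739  29.40555788] [-1.82067560e-03  5.46908067e+02]
```

Call:
{"api": "step_arm", "payload": {
  "series": [30, 45, 0, 0.05, 0, 45, 60, 0, 0.05, 0, 45, 60, 0, 0.05, 0, 45, 60, 0, 0, 0, 45, 60, 0, 0, 0, 45, 60, 0, 0, 0, 45, 45, 0, 0, 0],
  "squeeze": 25
}}

```text
clock: 0.98
eef_pos: [413.8, -187.7, 199.1]
eef_rot: [3.141, -0.0, 0.429]
wrist_force: [0.6, -1.3, 0.1]
finger_gap: 93.8
finger_force: 0.0
```

Call:
{"api": "step_arm", "payload": {
  "series": [0, 0, 0, 0, 0, 0, 0, 0, 0, 0]
}}

```text
clock: 1.23
eef_pos: [412.7, -189.7, 198.6]
eef_rot: [-3.141, 0.001, 0.429]
wrist_force: [-0.2, -0.3, -0.4]
finger_gap: 94.1
finger_force: 0.0
```

Call:
{"api": "step_arm", "payload": {
  "series": [21, 34, 0, 0, 0, 21, 34, -20, 0, 0, 0, 0, -40, 0, 0, 0, 0, -40, 0, 0, 0, 0, 0, 0, 0]
}}

```text
clock: 1.85
eef_pos: [453.2, -122.3, 97.1]
eef_rot: [-3.138, 0.004, 0.427]
wrist_force: [0.3, -0.4, 0.5]
finger_gap: 94.2
finger_force: 0.0
```

Call:
{"api": "step_arm", "payload": {
  "series": [2, 1.5, -30, 0, 0, 0, 0, -25, 0, 0, 0, 0, -11, 0, 0, 0, 0, 0, 0, 0.3, 0, 0, 0, 0, 0.6, 0, 0, 0, 0, 0.6, 0, 0, 0, 0, 0.6, 0, 0, 0, 0, 0.6],
  "squeeze": 25
}}

```text
clock: 2.85
eef_pos: [457.1, -120.1, 33.1]
eef_rot: [3.141, -0.0, 0.429]
wrist_force: [-0.4, -0.2, 0.4]
finger_gap: 47.3
finger_force: 0.0
```

```bash
python3 - <<'E'
from h import *
im,d,P=grab("scene"); a=im[150:220,240:360]
im2,_,_=grab("top"); b=im2[150:250,260:380]
cv2.imwrite("pics/s2.png",np.vstack([cv2.resize(a,(600,350),interpolation=2)]))
s=manip.read_state(); print(s["finger_gap"],s["finger_force"])
E
```

```text
39.64963161115738 0.0
```

View pics/s2.png

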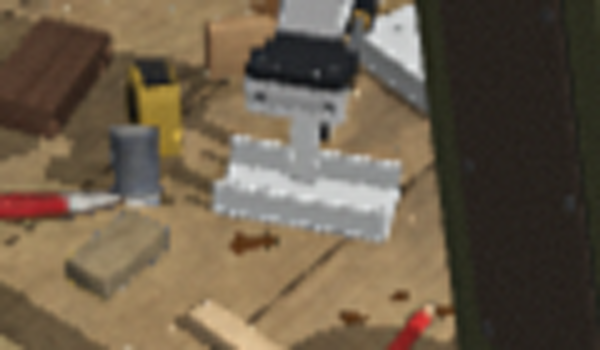

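```bash
python3 - <<'E'
from h import *
im2,_,P=grab("top"); im,_,Q=grab("scene")
b=cv2.resize(im2[150:250,250:390],(560,400),interpolation=2); a=cv2.resize(im[80:220,240:380],(400,400),interpolation=2)
cv2.imwrite("pics/s3.png",cv2.resize(np.hstack([a,b]),(800,333)))
s=manip.read_state(); print(s["finger_gap"],s["eef_rot"],s["eef_pos"],s["joints"])
z=Q[...,2]; m=(np.hypot(Q[...,0]-457,Q[...,1]+120)<75)
for v in range(176,212,3): print([tuple(Q[v,u].round().astype(int)) for u in (298,301,304)])
E
```

```text
37.901076697537995 [-3.14159010e+00  2.62069171e-05  4.28822245e-01] [ 457.04156973 -120.0600606    32.94233269] [-3.34406249e-01  3.49975733e-01  1.88977172e+00 -2.07363529e-05
  9.01865904e-01  8.07580693e-01]
[(np.int64(516), np.int64(-184), np.int64(-1)), (np.int64(440), np.int64(-91), np.int64(91)), (np.int64(459), np.int64(-140), np.int64(53))]
[(np.int64(449), np.int64(-88), np.int64(74)), (np.int64(439), np.int64(-92), np.int64(77)), (np.int64(484), np.int64(-179), np.int64(2))]
[(np.int64(450), np.int64(-90), np.int64(60)), (np.int64(438), np.int64(-91), np.int64(65)), (np.int64(461), np.int64(-145), np.int64(20))]
[(np.int64(476), np.int64(-129), np.int64(8)), (np.int64(442), np.int64(-98), np.int64(44)), (np.int64(460), np.int64(-146), np.int64(5))]
[(np.int64(470), np.int64(-121), np.int64(2)), (np.int64(460), np.int64(-126), np.int64(4)), (np.int64(452), np.int64(-134), np.int64(3))]
[(np.int64(448), np.int64(-90), np.int64(18)), (np.int64(436), np.int64(-93), np.int64(23)), (np.int64(428), np.int64(-100), np.int64(22))]
[(np.int64(446), np.int64(-88), np.int64(6)), (np.int64(438), np.int64(-97), np.int64(4)), (np.int64(426), np.int64(-97), np.int64(11))]
[(np.int64(435), np.int64(-74), np.int64(7)), (np.int64(431), np.int64(-86), np.int64(1)), (np.int64(424), np.int64(-96), np.int64(-2))]
[(np.int64(430), np.int64(-67), np.int64(0)), (np.int64(423), np.int64(-76), np.int64(-2)), (np.int64(412), np.int64(-80), np.int64(1))]
[(np.int64(420), np.int64(-53), np.int64(1)), (np.int64(410), np.int64(-58), np.int64(2)), (np.int64(401), np.int64(-65), np.int64(3))]
[(np.int64(409), np.int64(-39), np.int64(2)), (np.int64(401), np.int64(-46), np.int64(2)), (np.int64(392), np.int64(-52), np.int64(3))]
[(np.int64(400), np.int64(-26), np.int64(2)), (np.int64(393), np.int64(-36), np.int64(-1)), (np.int64(384), np.int64(-41), np.int64(0))]
```

View pics/s3.png

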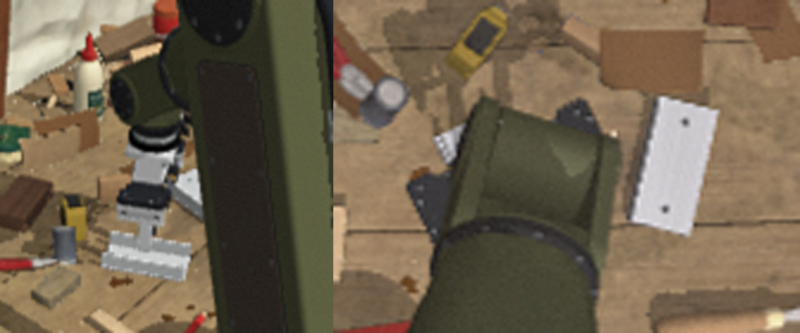

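The gripper body lies across the channel as intended. But the fingers closed to 38 mm with no contact, so the tips must be above the flanges. I'll check the tip height from the depth data.

```bash
python3 - <<'E'
from h import *
im,_,Q=grab("scene")
s=manip.read_state(); print(s["finger_gap"],s["eef_pos"],s["wrist_force"])
d=Q-s["eef_pos"]; a=.43
al=d[...,0]*np.cos(a)+d[...,1]*np.sin(a); ac=-d[...,0]*np.sin(a)+d[...,1]*np.cos(a)
for v in range(160,200):
    print(v,[(int(al[v,u]),int(ac[v,u]),int(Q[v,u,2])) for u in range(296,307,2) if np.isfinite(al[v,u])])
E
```

```text
37.988620346263275 [ 457.02826857 -120.05502329   32.92220296] [ 0.08591199 -0.11643068  0.20924425]
160 [(10, 68, 181), (4, 64, 180), (-1, 61, 178), (-8, 59, 178), (-15, 60, 180), (-22, 61, 182)]
161 [(10, 68, 176), (2, 74, 182), (-2, 66, 178), (-10, 73, 184), (-15, 64, 179), (-22, 61, 178)]
162 [(8, 78, 180), (1, 79, 182), (-4, 76, 181), (-11, 74, 181), (-17, 73, 181), (-23, 69, 180)]
163 [(6, 87, 182), (0, 87, 184), (-6, 84, 183), (-12, 79, 180), (-18, 79, 181), (-24, 74, 179)]
164 [(6, 87, 178), (0, 89, 181), (-7, 89, 182), (-13, 84, 180), (-19, 84, 181), (-25, 79, 179)]
165 [(5, 90, 177), (0, 87, 176), (-7, 86, 176), (-14, 94, 183), (-20, 86, 179), (-27, 86, 180)]
166 [(4, 93, 175), (-1, 89, 173), (-7, 88, 173), (-14, 91, 177), (-20, 88, 176), (-27, 90, 179)]
167 [(5, 87, 166), (-1, 89, 169), (-7, 87, 169), (-14, 85, 169), (-20, 85, 170), (-28, 92, 176)]
168 [(5, 85, 161), (0, 85, 162), (-7, 88, 165), (-14, 86, 165), (-21, 89, 168), (-27, 88, 169)]
169 [(6, 81, 153), (0, 83, 156), (-7, 82, 157), (-14, 87, 162), (-21, 86, 162), (-28, 89, 166)]
170 [(6, 80, 149), (0, 82, 152), (-6
[... 1952 characters left out ...]
30, 23)]
192 [(11, 30, 11), (3, 31, 14), (-3, 32, 16), (-10, 29, 15), (-18, 31, 18), (-25, 28, 17)]
193 [(11, 28, 5), (3, 34, 11), (-3, 30, 9), (-10, 30, 11), (-19, 34, 16), (-25, 30, 14)]
194 [(11, 28, 0), (3, 33, 6), (-3, 30, 5), (-10, 28, 5), (-19, 36, 13), (-25, 30, 9)]
195 [(9, 35, 1), (2, 33, 1), (-4, 32, 2), (-11, 29, 1), (-18, 28, 2), (-26, 30, 5)]
196 [(9, 38, 0), (0, 44, 6), (-4, 33, -1), (-12, 34, 0), (-19, 32, 0), (-26, 29, 0)]
197 [(7, 48, 2), (0, 42, 0), (-6, 43, 1), (-13, 39, 0), (-20, 37, 0), (-27, 38, 2)]
198 [(6, 49, -1), (-1, 52, 3), (-7, 47, 0), (-14, 43, 0), (-21, 44, 1), (-28, 42, 1)]
199 [(5, 53, -2), (-1, 52, -1), (-9, 57, 4), (-15, 50, 0), (-23, 53, 4), (-29, 48, 1)]
```

Depth puts the fingertips at z≈47 and the gripper body at z≈138. The reported TCP implies 8 and 105, so the tool really sits about 35–40 mm higher than reported. I'll open and descend in stages, checking force and image each time.

Call:
{"api": "step_arm", "payload": {
  "series": [0, 0, 0, 0, 0, 0, 0, 0, 0, 0, 0, 0, 0, 0, 0, 0, 0, 0, 0, 0, 0, 0, 0, 0, 0, 0, 0, 0, 0, 0, 0, 0, -3, 0, 0, 0, 0, -3, 0, 0, 0, 0, 0, 0, 0]
}}

```text
clock: 4.22
eef_pos: [456.9, -120.0, 26.6]
eef_rot: [-3.141, 0.0, 0.429]
wrist_force: [-0.7, 0.7, -0.1]
finger_gap: 94.0
finger_force: 0.0
```

```bash
cat >> h.py <<'E'
def tips(a):
    im,_,Q=grab("scene"); s=manip.read_state(); d=Q-s["eef_pos"]
    al=d[...,0]*np.cos(a)+d[...,1]*np.sin(a); ac=-d[...,0]*np.sin(a)+d[...,1]*np.cos(a)
    h=s["finger_gap"]/2
    for lo,hi in((h-3,h+16),(-h-16,-h+3)):
        m=(abs(al)<7)&(ac>lo)&(ac<hi)&(Q[...,2]>5)&(Q[...,2]<150)
        z=np.sort(Q[...,2][m]); print("finger z low:",len(z),z[:12].round(1))
    print(s["eef_pos"].round(1),s["wrist_force"].round(1),round(s["finger_gap"],1),round(s["finger_force"],1))
E
python3 -c "
from h import *
tips(.43)"
```

```text
finger z low: 59 [37.7 43.7 43.8 46.8 49.5 49.9 52.5 54.1 55.8 56.  56.1 56.9]
finger z low: 0 []
[ 457.  -120.    26.8] [-0.1  0.6  0.5] 94.3 0.0
```

Call:
{"api": "step_arm", "payload": {
  "series": [0, 0, -4, 0, 0, 0, 0, -4, 0, 0, 0, 0, -4, 0, 0, 0, 0, 0, 0, 0]
}}

```text
clock: 4.78
eef_pos: [456.9, -120.0, 14.6]
eef_rot: [-3.141, 0.0, 0.429]
wrist_force: [1.1, 0.2, 0.6]
finger_gap: 94.1
finger_force: 0.0
```

```bash
python3 -c "
from h import *
tips(.43)"
```

```text
finger z low: 56 [ 7.3 28.5 31.4 31.8 34.6 34.7 35.6 35.9 41.4 42.7 42.7 43.7]
finger z low: 0 []
[ 457.  -120.    14.8] [-0.6 -0.6 -0.1] 94.1 0.0
```

No contact, although the reported tip would be 10 mm below the bench. That confirms the offset of about 39 mm.

Call:
{"api": "step_arm", "payload": {
  "series": [0, 0, -6, 0, 0, 0, 0, -5, 0, 0, 0, 0, -5, 0, 0, 0, 0, -4, 0, 0, 0, 0, 0, 0, 0]
}}

```text
clock: 5.45
eef_pos: [456.9, -120.0, -5.4]
eef_rot: [-3.141, 0.0, 0.429]
wrist_force: [0.1, -0.4, 0.0]
finger_gap: 94.0
finger_force: 0.0
```

```bash
python3 -c "
from h import *
tips(.43)"
```

```text
finger z low: 70 [13.  14.2 14.4 15.4 16.2 16.6 18.  19.  22.5 24.7 24.8 25.4]
finger z low: 0 []
[ 457.  -120.1   -5.2] [-0.4 -0.3  0.8] 94.1 0.0
```

Call:
{"api": "step_arm", "payload": {
  "series": [0, 0, -3, 0, 0, 0, 0, 0, 0, 0.6, 0, 0, 0, 0, 0.6, 0, 0, 0, 0, 0.6, 0, 0, 0, 0, 0.6, 0, 0, 0, 0, 0.6, 0, 0, 0, 0, 0.6],
  "squeeze": 25
}}

```text
clock: 6.38
eef_pos: [458.5, -120.2, -6.4]
eef_rot: [3.14, -0.003, 0.429]
wrist_force: [-1.4, 3.0, 20.9]
finger_gap: 60.0
finger_force: 38.0
```

Call:
{"api": "step_arm", "payload": {
  "series": [0, 0, 3, 0, 0.6, 0, 0, 5, 0, 0.6, 0, 0, 20, 0, 0.6, 0, 0, 40, 0, 0.6, 0, 0, 40, 0, 0.6, 0, 0, 0, 0, 0.6],
  "squeeze": 40
}}

```text
clock: 7.12
eef_pos: [458.2, -120.5, 102.4]
eef_rot: [3.138, -0.003, 0.429]
wrist_force: [1.0, -0.1, -1.9]
finger_gap: 59.8
finger_force: 40.0
```

```bash
python3 - <<'E'
from h import *
s=manip.read_state(); print({k:np.round(s[k],2) for k in("eef_pos","eef_rot","wrist_force","finger_gap","finger_force")})
im,_,Q=grab("scene"); d=Q-s["eef_pos"]; a=s["eef_rot"][2]
al=d[...,0]*np.cos(a)+d[...,1]*np.sin(a); ac=-d[...,0]*np.sin(a)+d[...,1]*np.cos(a)
hsv=cv2.cvtColor(im,cv2.COLOR_BGR2HSV)
m=(abs(al)<85)&(ac>22)&(ac<38)&(d[...,2]>-10)&(d[...,2]<32)
print(m.sum(),np.percentile(al[m],[0,1,50,99,100]).round(1),np.percentile(Q[...,2][m],[0,2,98,100]).round(1))
for lo,hi in((-60,-30),(25,55)):
    q=m&(al>lo)&(al<hi); print(np.percentile(Q[...,2][q],[5,50,95]).round(1), np.median(ac[q]))
E
```

```text
{'eef_pos': array([ 458.22, -120.5 ,  102.39]), 'eef_rot': array([ 3.14, -0.  ,  0.43]), 'wrist_force': array([ 1.  , -0.1 , -1.88]), 'finger_gap': np.float64(59.77), 'finger_force': np.float64(39.99)}
175 [-66.9 -66.1 -13.4  61.8  62.7] [107.1 108.2 133.9 134.3]
[110.2 122.5 132.5] 30.787658750683907
[111.1 121.9 132.8] 29.332320705567454
```

Held level, with the channel centre 2 mm behind the TCP. Now carrying it over to the board.

Call:
{"api": "step_arm", "payload": {
  "series": [0, 34, 0, -0.04, 0.6, 0, 34, 0, -0.05, 0.6, 0, 34, 0, -0.05, 0.6, 0, 34, 0, -0.05, 0.6, 0, 34, 0, -0.05, 0.6, 0, 34, 0, -0.05, 0.6, 0, 34, 0, -0.05, 0.6, 0, 34, 0, -0.05, 0.6, 0, 34, 0, -0.04, 0.6, 0, 32, 0, -0.03, 0.6, 3, 0, -20, 0, 0.6, 0, 0, -20, 0, 0.6, 0, 0, 0, 0, 0.6]
}}

```text
clock: 8.8
eef_pos: [458.5, 217.4, 57.5]
eef_rot: [3.14, 0.005, -0.031]
wrist_force: [0.8, -0.6, -1.1]
finger_gap: 60.2
finger_force: 40.0
```

```bash
python3 - <<'E'
from h import *
s=manip.read_state(); print({k:np.round(s[k],3) for k in("eef_pos","eef_rot","wrist_force","finger_gap","finger_force")})
im,_,Q=grab("scene"); cv2.imwrite("pics/p1.png",cv2.resize(im[180:300,160:320],(800,600),interpolation=2))
m=(np.hypot(Q[...,0]-461,Q[...,1]-298)<80)&(Q[...,2]>33)&(Q[...,2]<46)&(Q[...,1]>263)&(Q[...,1]<335)
for lo,hi in((263,285),(312,335)):
    p=Q[m&(Q[...,1]>lo)&(Q[...,1]<hi)]
    if len(p)>5: print(len(p),np.polyfit(p[:,0]-461,p[:,1],1).round(3),p.min(0).round(1),p.max(0).round(1))
E
```

```text
{'eef_pos': array([458.53 , 217.378,  57.475]), 'eef_rot': array([ 3.14 ,  0.005, -0.031]), 'wrist_force': array([ 0.815, -0.553, -1.05 ]), 'finger_gap': np.float64(60.16), 'finger_force': np.float64(39.989)}
75 [-3.60000e-02  2.73192e+02] [397.1 267.9  33.2] [526.2 277.7  44.7]
78 [-3.40000e-02  3.30177e+02] [396.  325.7  33.4] [526.8 334.5  45.9]
```

View pics/p1.png

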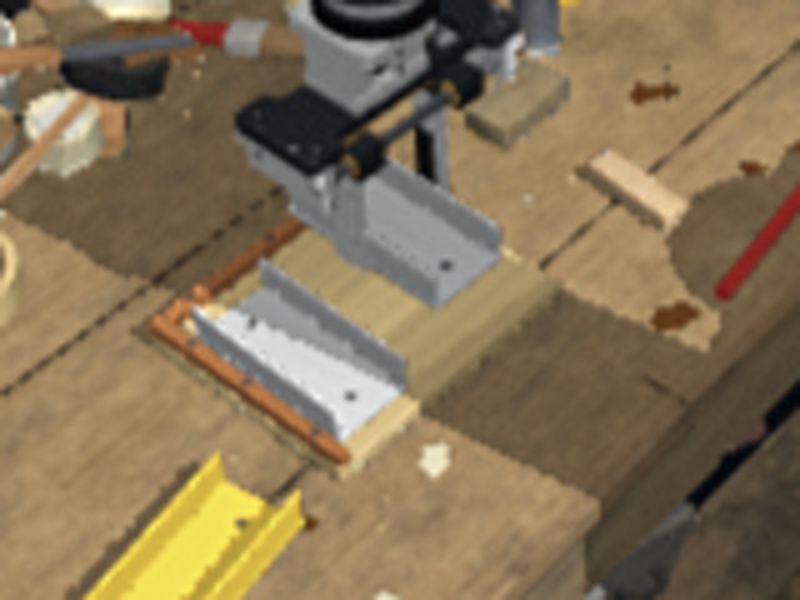

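Call:
{"api": "step_arm", "payload": {
  "series": [2.5, 2.5, -15, 0, 0.6, 0, 0, -15, 0, 0.6, 0, 0, -10, 0, 0.6, 0, 0, -4, 0, 0.6, 0, 0, -2, 0, 0.6, 0, 0, 0, 0, 0.6]
}}

```text
clock: 9.6
eef_pos: [462.7, 220.5, 14.1]
eef_rot: [-3.141, -0.0, -0.031]
wrist_force: [-0.3, 0.4, -2.0]
finger_gap: 60.0
finger_force: 40.0
```

```bash
cat >> h.py <<'E'
def held(c0,c1,zlo,zhi):
    "near flange outer face in scene view: along ends and underside"
    s=manip.read_state(); im,_,Q=grab("scene"); d=Q-s["eef_pos"]; a=s["eef_rot"][2]
    al=d[...,0]*np.cos(a)+d[...,1]*np.sin(a); ac=-d[...,0]*np.sin(a)+d[...,1]*np.cos(a)
    m=(abs(al)<85)&(ac>c0)&(ac<c1)&(d[...,2]>zlo)&(d[...,2]<zhi)
    print(m.sum(),"along",np.percentile(al[m],[0,1,99,100]).round(1),"z",np.percentile(Q[...,2][m],[0,2,98,100]).round(1),s["eef_pos"].round(1),s["wrist_force"].round(1))
E
python3 -c "
from h import *
held(24,36,-6,40)"
```

```text
243 along [-83.7 -81.8  81.6  83.2] z [ 8.3 10.  50.6 53.9] [462.7 220.5  14.1] [-0.3  0.4 -2. ]
```

Call:
{"api": "step_arm", "payload": {
  "series": [-1.5, 0, -2, 0, 0.6, 0, 0, -2, 0, 0.6, 0, 0, -1.5, 0, 0.6, 0, 0, 0, 0, 0.6]
}}

```text
clock: 10.15
eef_pos: [461.0, 220.4, 8.3]
eef_rot: [3.142, 0.0, -0.031]
wrist_force: [-0.3, 0.6, -1.5]
finger_gap: 59.5
finger_force: 40.0
```

Call:
{"api": "step_arm", "payload": {
  "series": [0, 0, -1, 0, 0.6, 0, 0, -1, 0, 0.6, 0, 0, 0, 0, 0.6]
}}

```text
clock: 10.52
eef_pos: [461.0, 220.4, 6.4]
eef_rot: [3.142, 0.0, -0.031]
wrist_force: [0.4, 0.1, -1.3]
finger_gap: 59.9
finger_force: 40.0
```

Call:
{"api": "step_arm", "payload": {
  "series": [0, 0, -0.7, 0, 0.6, 0, 0, -0.7, 0, 0.6, 0, 0, 0, 0, 0.6]
}}

```text
clock: 10.9
eef_pos: [461.1, 220.5, 5.7]
eef_rot: [-3.142, -0.0, -0.031]
wrist_force: [-4.8, -2.1, 9.4]
finger_gap: 59.6
finger_force: 44.3
```

Contact made. I'll open only slightly, because the gap to the first channel is narrow, then rise and look.

Call:
{"api": "step_arm", "payload": {
  "series": [0, 0, 0.4, 0, 0.5, 0, 0, 0, 0, 0.4, 0, 0, 0, 0, 0.3, 0, 0, 0, 0, 0.28, 0, 0, 0, 0, 0.28, 0, 0, 4, 0, 0.28, 0, 0, 15, 0, 0.28, 0, 0, 30, 0, 0.28, 0, 0, 40, 0, 0.28, 0, 0, 40, 0, 0, 0, -35, 0, 0, 0, 0, -35, 0, 0, 0, 0, -35, 0, 0, 0, 0, -35, 0, 0, 0, 0, -35, 0, 0, 0, 0, -35, 0, 0, 0, 0, -35, 0, 0, 0, 0, -35, 0, 0, 0]
}}

```text
clock: 13.15
eef_pos: [460.8, -60.8, 135.4]
eef_rot: [3.141, -0.001, -0.031]
wrist_force: [0.7, 0.5, 0.7]
finger_gap: 94.0
finger_force: 0.0
```

```bash
python3 - <<'E'
from h import *
s=manip.read_state(); print(s["eef_pos"],s["eef_rot"][2],s["finger_gap"])
for n in("top","scene"):
    im,_,P=grab(n); Z=P[...,2]
    m=(P[...,0]>385)&(P[...,0]<532)&(Z>33)&(Z<48)&(P[...,1]>170)&(P[...,1]<340)
    y=P[...,1]+.032*(P[...,0]-461)
    h,e=np.histogram(y[m],np.arange(170,342,4)); print(n,[(int(a),int(b)) for a,b in zip(e,h) if b>5])
    for lo,hi in((180,204),(236,262),(262,285),(312,340)):
        q=m&(y>lo)&(y<hi); p=P[q]
        if len(p)>5: print(lo,len(p),np.polyfit(p[:,0]-461,p[:,1],1).round(3),"x",np.sort(p[:,0])[[0,2,-3,-1]].round(1),"z",np.median(p[:,2]).round(1))
    hs=cv2.cvtColor(im,cv2.COLOR_BGR2HSV); cv2.imwrite(f"pics/{n}2.png",im)
    w=(P[...,0]>370)&(P[...,0]<545)&(Z>9)&(Z<22)&(hs[...,1]<50)
    for lo,hi in((198,240),(278,316)):
        q=w&(y>lo)&(y<hi); p=P[q]; print(" web",len(p),"x",np.percentile(p[:,0],[0,2,98,100]).round(1))
E
```

```text
[460.84023474 -60.7545414  135.35326254] -0.031240148291294068 94.01571057209489
top [(186, 39), (190, 7), (242, 31), (246, 21), (266, 37), (270, 14), (322, 25), (326, 25)]
180 46 [-2.40000e-02  1.88907e+02] x [393.4 396.7 518.7 522.1] z 39.3
236 52 [-3.50000e-02  2.45745e+02] x [394.8 401.3 520.  523.7] z 38.9
262 51 [-3.60000e-02  2.69333e+02] x [398.7 405.2 517.3 523.4] z 38.6
312 50 [-2.7000e-02  3.2618e+02] x [400.  403.3 518.6 525.2] z 39.4
 web 479 x [393.5 394.3 521.1 521.9]
 web 426 x [398.8 399.5 523.2 526.5]
scene [(190, 49), (194, 18), (246, 47), (250, 28), (270, 54), (274, 19), (326, 29), (330, 53)]
180 71 [-3.40000e-02  1.92783e+02] x [393.5 396.2 515.8 521.4] z 39.0
236 75 [-3.60000e-02  2.49586e+02] x [393.9 396.3 515.6 521.2] z 39.0
262 75 [-3.60000e-02  2.73129e+02] x [396.8 399.  520.8 525.5] z 38.6
312 82 [-3.60000e-02  3.30259e+02] x [396.9 399.  523.  526.1] z 38.9
 web 310 x [392.1 393.9 520.3 522.7]
 web 369 x [394.2 398.1 523.6 531.4]
```

Second channel placed: gap 20 mm, ends within 1 mm, parallel. Now the open-down channel.

Call:
{"api": "step_arm", "payload": {
  "series": [0, -34, 0, -0.03, 0, 0, -34, 0, -0.04, 0, 0, -34, 0, -0.04, 0, 0, -34, 0, -0.04, 0, 0, -34, 0, -0.04, 0, 3, -34, 0, -0.04, 0, 4, -34, 0, -0.012, 0, 0, -8, -30, 0, 0, 0, 0, -35, 0, 0, 0, 0, -25, 0, 0, 0, 0, 0, 0, 0]
}}

```text
clock: 14.62
eef_pos: [467.6, -304.5, 43.6]
eef_rot: [-3.14, 0.003, -0.273]
wrist_force: [-0.2, -0.0, 0.4]
finger_gap: 94.1
finger_force: 0.0
```

```bash
python3 - <<'E'
from h import *
s=manip.read_state(); print(s["eef_pos"],s["eef_rot"][2],s["finger_gap"])
im,_,Q=grab("scene"); m=(np.hypot(Q[...,0]-467,Q[...,1]+308)<80)&(Q[...,2]>22)&(Q[...,2]<34)
hs=cv2.cvtColor(im,cv2.COLOR_BGR2HSV); m&=hs[...,1]<60
print(m.sum(),rect(Q,m))
cv2.imwrite("pics/d1.png",cv2.resize(im[110:220,270:400],(709,600),interpolation=2))
E
```

```text
[ 467.55000586 -304.48564503   43.56520972] -0.2728950015969731 94.07586640677272
67 (array([ 508.02160645, -297.82202148]), array([95.68024445, 45.68040085]), np.float64(-0.9338579425766782))
```

View pics/d1.png

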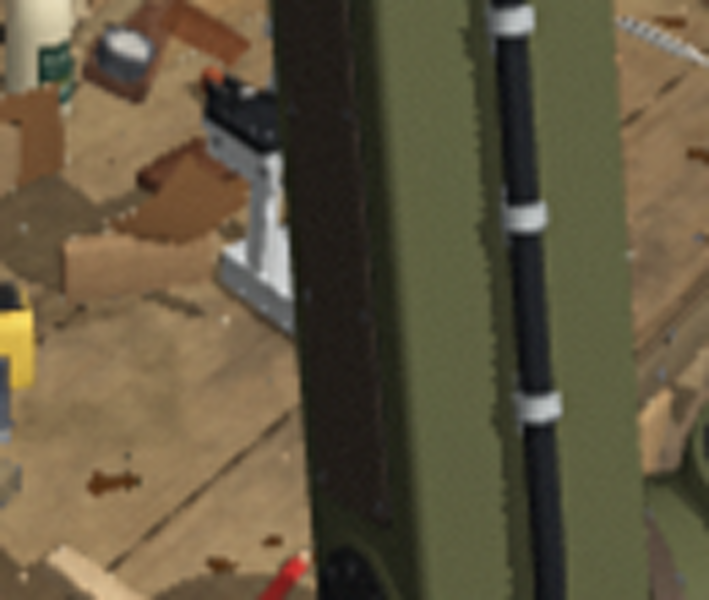

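The arm hides most of the channel, but the gripper is above its middle and square to it. Descending.

Call:
{"api": "step_arm", "payload": {
  "series": [0, -2, -15, 0, 0, 0, 0, -10, 0, 0, 0, 0, -8, 0, 0, 0, 0, -6, 0, 0, 0, 0, -4, 0, 0, 0, 0, 0, 0, 0]
}}

```text
clock: 15.42
eef_pos: [468.0, -307.5, 1.3]
eef_rot: [-3.141, 0.0, -0.273]
wrist_force: [-0.1, 0.2, 0.6]
finger_gap: 93.8
finger_force: 0.0
```

Call:
{"api": "step_arm", "payload": {
  "series": [0, 0, -1.8, 0, 0, 0, 0, 0, 0, 0.6, 0, 0, 0, 0, 0.6, 0, 0, 0, 0, 0.6, 0, 0, 0, 0, 0.6, 0, 0, 0, 0, 0.6, 0, 0, 0, 0, 0.6],
  "squeeze": 40
}}

```text
clock: 16.3
eef_pos: [468.1, -307.4, -0.3]
eef_rot: [-3.141, 0.0, -0.273]
wrist_force: [1.1, 2.2, 1.6]
finger_gap: 59.7
finger_force: 40.0
```

Call:
{"api": "step_arm", "payload": {
  "series": [0, 0, 5, 0, 0.6, 0, 0, 30, 0, 0.6, 0, 0, 40, 0, 0.6, 0, 0, 40, 0, 0.6, 0, 34, 0, 0.02, 0.6, 0, 34, 0, 0.02, 0.6, 0, 34, 0, 0.02, 0.6, 0, 34, 0, 0.02, 0.6, 0, 34, 0, 0.02, 0.6, 0, 34, 0, 0.02, 0.6, 0, 34, 0, 0.02, 0.6, 0, 34, 0, 0.02, 0.6, 0, 34, 0, 0.02, 0.6, 0, 34, 0, 0.02, 0.6, 0, 34, 0, 0.02, 0.6, 0, 34, 0, 0.02, 0.6]
}}

```text
clock: 18.3
eef_pos: [467.9, 101.4, 114.9]
eef_rot: [3.141, -0.0, -0.033]
wrist_force: [-0.2, -0.4, -1.5]
finger_gap: 59.8
finger_force: 40.0
```

Call:
{"api": "step_arm", "payload": {
  "series": [0, 34, 0, 0, 0.6, 0, 34, 0, 0, 0.6, 0, 34, 0, 0, 0.6, -3, 34, 0, 0, 0.6, -4, 24, 0, 0, 0.6, 0, 0, 0, 0, 0.6, 0, 0, 0, 0, 0.6]
}}

```text
clock: 19.18
eef_pos: [461.1, 259.8, 114.6]
eef_rot: [3.141, 0.0, -0.033]
wrist_force: [0.4, 0.4, -1.7]
finger_gap: 59.6
finger_force: 40.0
```

```bash
python3 -c "
from h import *
s=manip.read_state(); print(s['eef_rot'])
held(26,36,0,27); held(26,36,0,27)
im,_,_=grab('scene'); cv2.imwrite('pics/e1.png',cv2.resize(im[160:290,160:320],(738,600),interpolation=2))"
```

```text
[ 3.14131790e+00  1.42567489e-04 -3.32914349e-02]
135 along [-67.1 -66.6  62.6  64.2] z [115.4 116.2 141.4 141.6] [461.1 259.8 114.6] [ 0.4  0.4 -1.7]
138 along [-67.1 -66.9  59.9  62.2] z [116.1 117.1 141.3 141.7] [461.2 259.7 114.7] [ 0.7  0.3 -2.9]
```

View pics/e1.png

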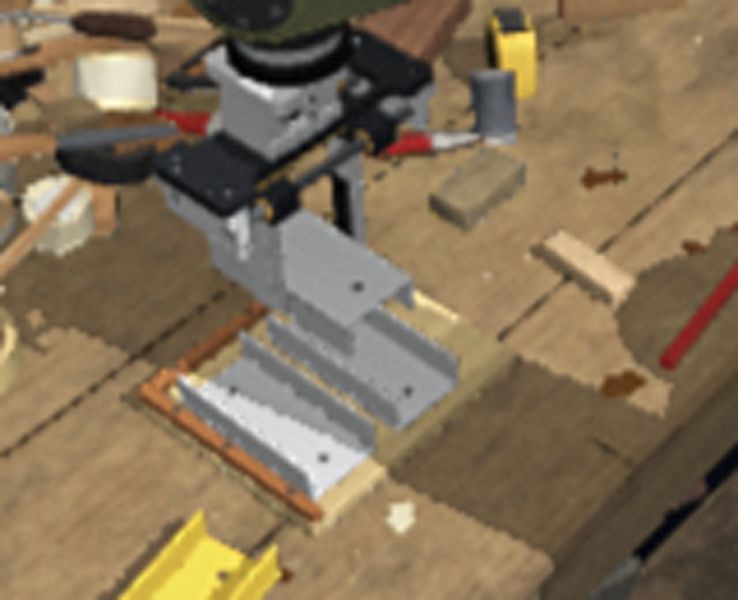

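The picture shows the open-down channel level over the gap between the two troughs, with ends in line. Lowering.

Call:
{"api": "step_arm", "payload": {
  "series": [0, 1, -30, 0, 0.6, 0, 0, -25, 0, 0.6, 0, 0, -15, 0, 0.6, 0, 0, -8, 0, 0.6, 0, 0, -5, 0, 0.6, 0, 0, 0, 0, 0.6]
}}

```text
clock: 20.08
eef_pos: [461.2, 261.5, 31.9]
eef_rot: [-3.141, -0.0, -0.033]
wrist_force: [0.7, -0.5, -1.9]
finger_gap: 59.5
finger_force: 40.0
```

Call:
{"api": "step_arm", "payload": {
  "series": [0, 0, -5, 0, 0.6, 0, 0, -5, 0, 0.6, 0, 0, -3, 0, 0.6, 0, 0, -1.5, 0, 0.6, 0, 0, 0, 0, 0.6]
}}

```text
clock: 20.7
eef_pos: [461.0, 261.4, 17.1]
eef_rot: [3.142, 0.0, -0.033]
wrist_force: [-0.0, 0.6, -1.1]
finger_gap: 59.9
finger_force: 40.0
```

Call:
{"api": "step_arm", "payload": {
  "series": [0, 0, -1, 0, 0.6, 0, 0, -1, 0, 0.6, 0, 0, 0, 0, 0.6]
}}

```text
clock: 21.08
eef_pos: [461.0, 261.4, 15.1]
eef_rot: [3.142, 0.0, -0.033]
wrist_force: [0.4, 0.2, -1.1]
finger_gap: 59.5
finger_force: 40.0
```

Call:
{"api": "step_arm", "payload": {
  "series": [0, 0, -0.7, 0, 0.6, 0, 0, 0, 0, 0.6, 0, 0, -0.7, 0, 0.6, 0, 0, 0, 0, 0.6]
}}

```text
clock: 21.58
eef_pos: [461.1, 261.5, 14.6]
eef_rot: [-3.142, -0.0, -0.033]
wrist_force: [-6.2, -4.2, 13.3]
finger_gap: 59.7
finger_force: 40.0
```

Contact at the predicted height. Releasing with a partial opening inside the troughs, then retreating and looking.

Call:
{"api": "step_arm", "payload": {
  "series": [0, 0, 0.4, 0, 0.5, 0, 0, 0, 0, 0.4, 0, 0, 0, 0, 0.3, 0, 0, 0, 0, 0.22, 0, 0, 0, 0, 0.22, 0, 0, 4, 0, 0.22, 0, 0, 15, 0, 0.22, 0, 0, 30, 0, 0.22, 0, 0, 40, 0, 0.22, 0, 0, 40, 0, 0.2, 0, -35, 0, 0, 0, 0, -35, 0, 0, 0, 0, -35, 0, 0, 0, 0, -35, 0, 0, 0, 0, -35, 0, 0, 0, 0, -35, 0, 0, 0, 0, -35, 0, 0, 0, 0, -35, 0, 0, 0, 0, 0, 0, 0, 0]
}}

```text
clock: 23.95
eef_pos: [461.1, -20.1, 144.2]
eef_rot: [3.141, -0.001, -0.036]
wrist_force: [-1.3, 0.1, 0.0]
finger_gap: 94.0
finger_force: 0.0
```

```bash
python3 - <<'E'
from h import *
s=manip.read_state(); print(s["eef_pos"],s["finger_gap"])
for n in("top","scene"):
    im,_,P=grab(n); Z=P[...,2]
    A=(P[...,0]>380)&(P[...,0]<535)&(P[...,1]>170)&(P[...,1]<340)
    y=P[...,1]+.033*(P[...,0]-461)
    for nm,m in(("third",A&(Z>36)&(Z<52)&(y>224)&(y<294)),("fl2",A&(Z>33)&(Z<48)&(y>180)&(y<204)),("fl1",A&(Z>33)&(Z<48)&(y>312))):
        p=P[m]; c=rect(P,m); print(n,nm,len(p),"x",np.percentile(p[:,0],[0,1,99,100]).round(1),c[0].round(1),c[1].round(1),round(c[2],3),"z",np.median(p[:,2]).round(1))
    p=P[A&(Z>36)&(Z<52)&(y>228)&(y<290)]; print("plane",np.linalg.lstsq(np.c_[p[:,0]-460,p[:,1]-260,np.ones(len(p))],p[:,2],rcond=None)[0].round(4))
    if n=="scene": cv2.imwrite("pics/f1.png",cv2.resize(im[190:290,160:300],(700,500),interpolation=2))
E
```

```text
[461.13430242 -20.08179599 144.15302354] 93.96357903411199
top third 741 x [394.5 395.2 523.2 523.7] [459.3 258.8] [128.9  60.5] -0.035 z 42.6
top fl2 44 x [393.4 393.5 520.5 521.6] [457.5 189. ] [128.2   3.8] -0.041 z 39.4
top fl1 53 x [400.  400.  523.2 525. ] [462.5 326.1] [125.    4.3] -0.029 z 39.0
plane [-2.00000e-03  2.60000e-03  4.25951e+01]
scene third 634 x [391.5 394.6 523.1 525. ] [458.4 261.6] [132.8  63.2] -0.037 z 43.9
scene fl2 70 x [393.2 395.4 519.1 521.8] [457.5 192. ] [128.7   6.6] -0.024 z 38.3
scene fl1 72 x [398.4 398.6 526.1 526.8] [462.7 329.2] [128.6   6.4] -0.034 z 38.9
plane [ 2.60000e-03 -8.00000e-04  4.39949e+01]
```

View pics/f1.png

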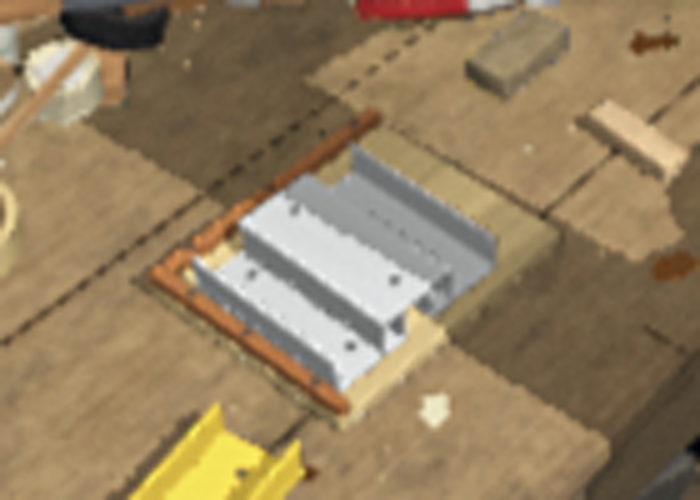

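The picture shows the third channel level, with its top at z≈43 as it should be (15 + 28). It spans both troughs with a flange in each, and the ends are in line to about 1 mm. Handing in.

```bash
python3 -c "
from cell import manip
print(manip.sign_off())"
```

```text
the job is handed in; nothing more can be done
None
```

I packed both loose channels as asked and handed the job in at about 24 s: the open-up one lies parallel to the first with a 20 mm gap, and the open-down one sits level over both with a flange on each trough floor, ends in line to about 1 mm.

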